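# Fetch the mallet from the drawer and drive the case pin home

## Robot

A 7-joint arm with a two-finger parallel gripper is mounted at the origin on the work surface. World frame = base frame: x ahead of the robot, y to its left, z up, the work surface at z = 0. Lengths are in m, angles in rad, forces in N, time in s.
With the tool pointing down it reaches from about 0.425 to 0.825 m from the base axis. Payload 3.6 kg.
Tool frame: the origin (TCP) lies where the fingers leave the gripper's body, on its centre line; the fingertips stand 73 mm ahead of it and the grasp point (between the pads) lies 54 mm ahead of it; z points along the fingers, y is the line along which they close (so a half turn about z gives the same grasp; the last joint's range is limited). The gripper opens to 85 mm and grips with 20 to 120 N. Pads are 22 mm wide; open, the fingers measure 114 mm over their backs; the gripper's body (76 mm by 85 mm) begins 54 mm behind the grasp point. The pads swing forward as they close: fully open they stand 13 mm farther back than shut.
Start: joints at [-0.026, 0.615, -0.013, 1.423, 0.008, 1.103, -0.04], TCP at [0.65, 0, 0.304] pointing down, gripper open.
Joint ranges: [-3.12, 3.12], [-0.3, 2.06], [-1.34, 1.32], [0.26, 2.42], [-1.36, 4.5], [0.01, 1.98], [-2.84, 2.84]. Speed limits (rad/s): [2.79, 2.79, 3.14, 3.14, 3.14, 3.14, 3.14].

## Interface

Orientations are given as a unit quaternion [x, y, z, w].
In Python, from station import arm, snapshot, camera_info, ticket gives the robot as it stands. Calls block until the motion is done:
- arm.movep(position, orientation): joint-space move of the TCP to a pose.
- arm.line_to(position, velocity=0.15, ori=None): straight line of the TCP; ori=None keeps the orientation; velocity is the mean speed in m/s.
- arm.move_j(angles): joint-space move.
- arm.move_gripper(opening, effort=None): opening from 0.0 (shut) to 1.0 (fully open); effort is the grip in N (None keeps the last); returns when the fingers have stopped.
- arm.pause(seconds).
- arm.ik(position, orientation): joint angles nearest the present ones, or None.
- snapshot(name): name is "scene" or "side" or "wrist"; returns the picture (384x512x3 uint8, blue, green, red); there is no depth.
- camera_info(name): a dict with "fx", "fy", "cx", "cy" (pixels), "dist_coeffs" ([k1, k2, p1, p2, k3] as OpenCV has them; the pictures are not rectified), "R" (3x3) and "t" (3): a world point X has camera coordinates R X + t; the wrist camera has in their place "T_tool_cam" (4x4, takes a point from camera to tool coordinates, whose origin is the TCP and whose axes are the flange's). Camera axes: x right, y down, z forward; pixel columns grow to the right and rows downward; lengths in m; the calibration is good to about 2 mm. A picture is of the moment at which its call begins: read the wrist's pose just before it. camera_info takes no time and is no camera call.
A pose or a line that the arm cannot do raises arm.MotionError and nothing moves.
- ticket.finish_job(): hands the job in; it is judged then, once.
Readings, each from a call of its own:
- arm.read_time(): time.
- arm.read_joint_positions(): joint angles.
- arm.read_dq(): joint speeds.
- arm.read_effort(): joint torques, N m.
- arm.read_tool_pos(): TCP position.
- arm.read_eef_rot(): TCP orientation.
- arm.read_ft_force(): force on the tool from outside, world axes, zero at the start.
- arm.read_wrist_torque(): the same for the moment, N m.
- arm.read_opening(): opening from 0.0 (shut) to 1.0 (fully open).
- arm.read_finger_force(): force on a finger pad.
Only numpy, scipy, OpenCV 4.12 (cv2) and the standard library are available. Lean on these libraries where they do the work, as an engineer would, in place of code of your own. Each camera call takes 0.05 s, during which the arm holds its last target. There are 200 camera calls.

## Task

Pull the small chest's drawer fully open by its handle, lift out the mallet and stand it on the bench on its striking face. Let go, take it again by its wooden handle and with its head knock the raised brass pin of the case corner fully home, never pushing the pin with the gripper; then stand the mallet back on the bench on its striking face and let go, leaving the jar, the candlestick and the tin where they are.

Things in the scene. Friction and masses are not known exactly. Their poses are not given: they have to be found in the camera images.
- chest: Low dark wooden chest fixed to the bench, 260 deep x 190 wide x 108 mm high, with one drawer across its front. Origin: at bench height, at the middle of the front face's foot. x points into the chest (the drawer slides out along -x), y along its width, z up.
- drawer (a joint): Travel: 0 shut, 0.18 m fully out (its stop). May start slightly ajar. Outside 164 mm wide; inside 150 wide, 223 mm long; front panel 12 mm thick, reaching 95 mm above the bench, sides to 70 mm, floor 26 mm above the bench. The mallet's handle lies in a slot 36 mm wide between two 8 mm rails, to 68 mm above the bench, 77 to 167 mm behind the drawer's front face
- drawer_handle (a point): Middle of the drawer's brass bar handle, 86 mm above the bench and 42 mm in front of the drawer's front. The bar is 12 mm thick and runs 100 mm along the chest's y; its two ends bend back to the drawer front. Moves with the drawer
- mallet: Mallet, 0.35 kg, at first in the drawer near its front, standing on its striking face. Head: upright cylinder 40 mm across, 60 mm high, brass with white faces. Handle: pale wood, 16 wide x 20 mm high, level, reaching 112 mm from the head's axis, middle line 30 mm above the lower face. Origin: centre of the lower face; x along the handle away from the head, z up
- mallet_grip (a point): Point on the middle line of the mallet's handle, 65 mm from the head's axis, 30 mm above the lower face
- case: Corner of a wooden case, fixed to the bench: base 130 x 130 x 40 mm high, with 12 mm thick walls up to 100 mm above the bench along its +x and +y edges (inner faces 53 mm from the centre); its -x and -y sides are open. Origin: centre of its underside; z up
- pin (a joint): How far the pin has been driven: 0.016 m is fully home (head down on the base), it starts between 0 and 0.004. It is stiff (about 7 N) and stays where it is driven
- pin_head (a point): Centre of the top of the brass pin's head: a disc 22 mm across and 4 mm thick at the centre of the case base; its top is 44 mm above the bench when home, up to 60 mm at the start
- jar: Bystander: amber glass jar, 56 mm across, 90 mm high, upright. Origin: centre of its underside
- candlestick: Bystander: brass candlestick, 72 mm across at the foot, 120 mm high, upright. Origin: centre of its underside
- tin: Bystander: metal tin, 64 mm across, 100 mm high, upright. Origin: centre of its underside

How it is judged:
By the outcome, as a careful person would: the job done as asked, in the order asked, and still so for the second after the job is handed in, with the robot touching nothing.
It also fails if it takes over 72 s, if anything falls off the work surface, if the arm or the gripper's body presses on something with over 40 N, if the wrist force passes 120 N, or if a joint passes its speed limit or range.

## Working session

There is one attempt and no reset: what is moved stays moved. The work goes in short steps, each a Python script; the robot and the scene stay as the last script left them, time stands still between calls to the robot, and variables do not carry over. Pictures are saved under pics/ and viewed, at most 11 in all, crops included, and the job is handed in when it is done.

```bash
ls; mkdir -p pics; python3 - <<'E'
from station import arm, snapshot, camera_info
import cv2,numpy as np
for n in ("scene","side"):
    cv2.imwrite(f"pics/{n}0.png",snapshot(n)); c=camera_info(n)
    print(n,{k:np.round(c[k],4).tolist() for k in c if k in("fx","fy","cx","cy","dist_coeffs","R","t")})
print(camera_info("wrist"));cv2.imwrite("pics/wrist0.png",snapshot("wrist"))
print(arm.read_time(),arm.read_tool_pos(),arm.read_eef_rot())
E
```

```text
pics
scene {'fx': 444.7227, 'fy': 444.7227, 'cx': 257.9788, 'cy': 196.5423, 'dist_coeffs': [0.0164, 0.0, 0.0, 0.0, 0.0], 'R': [[0.0137, 0.9999, 0.0062], [0.799, -0.0072, -0.6013], [-0.6012, 0.0132, -0.799]], 't': [0.0149, -0.4433, 1.5637]}
side {'fx': 447.4768, 'fy': 447.4768, 'cx': 254.2425, 'cy': 194.241, 'dist_coeffs': [-0.0929, 0.0, 0.0, 0.0, 0.0], 'R': [[0.8621, 0.5066, 0.0103], [0.3264, -0.5395, -0.7761], [-0.3877, 0.6725, -0.6305]], 't': [-0.5231, -0.124, 1.4178]}
{'fx': 294.0079773580095, 'fy': 294.0079773580095, 'cx': 257.40485851545515, 'cy': 193.43281928670223, 'dist_coeffs': array([-0.03751293,  0.        ,  0.        ,  0.        ,  0.        ]), 'T_tool_cam': array([[-1.94919118e-04, -9.59016559e-01, -2.83349964e-01,
         7.32261636e-02],
       [ 9.99999980e-01, -1.73666211e-04, -1.00124741e-04,
        -7.15697531e-04],
       [ 4.68129696e-05, -2.83349978e-01,  9.59016573e-01,
        -7.00540358e-02],
       [ 0.00000000e+00,  0.00000000e+00,  0.00000000e+00,
         1.00000000e+00]])}
0.15 [6.49559802e-01 2.99530333e-05 3.03029869e-01] [ 7.07067546e-01  7.07145338e-01 -6.97875140e-04 -6.84396007e-04]
```

View pics/scene0.png

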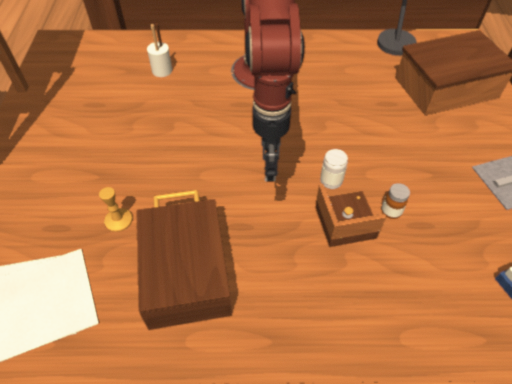

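View pics/side0.png

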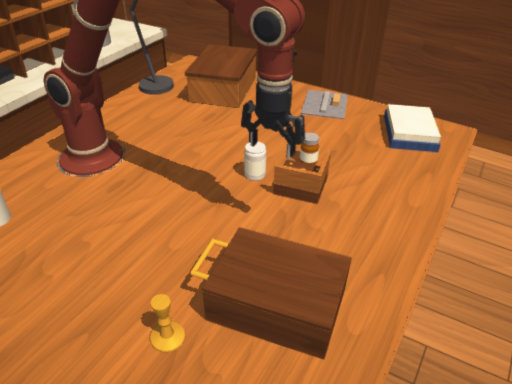

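The scene picture shows the chest at about (185,255) with its handle bar at (157-197,195), and the candlestick at (115,215). The case is at (348,215) with its pin at (348,213), the tin at (335,168) and the jar at (396,200). I'll zoom in next.

```bash
cat > h.py <<'E'
from station import arm, snapshot, camera_info, ticket
import cv2,numpy as np
from scipy.spatial.transform import Rotation as R
def ray(n,u,v,T=None):
    c=camera_info(n);K=np.array([[c['fx'],0,c['cx']],[0,c['fy'],c['cy']],[0,0,1]])
    p=cv2.undistortPoints(np.array([[[u,v]]],float),K,np.array(c['dist_coeffs'])).ravel()
    d=np.array([*p,1.])
    if n=='wrist':
        M=T@c['T_tool_cam']; return M[:3,3],M[:3,:3]@d
    Rm=np.array(c['R']);return -Rm.T@np.array(c['t']),Rm.T@d
def onz(n,u,v,z,T=None):
    o,d=ray(n,u,v,T);return o+d*(z-o[2])/d[2]
def tri(a,b):
    (o1,d1),(o2,d2)=a,b
    s=np.linalg.lstsq(np.c_[d1,-d2],o2-o1,rcond=None)[0]
    p,q=o1+d1*s[0],o2+d2*s[1];return (p+q)/2,np.linalg.norm(p-q)
def tool():
    T=np.eye(4);T[:3,3]=arm.read_tool_pos();T[:3,:3]=R.from_quat(arm.read_eef_rot()).as_matrix();return T
def down(yaw):
    "tool x at world angle yaw, z down"
    c,s=np.cos(yaw),np.sin(yaw)
    return R.from_matrix(np.array([[c,s,0],[s,-c,0],[0,0,-1]])).as_quat()
def ymask(im,box):
    h=cv2.cvtColor(im,cv2.COLOR_BGR2HSV);m=cv2.inRange(h,(18,120,120),(35,255,255))
    k=np.zeros_like(m);x0,y0,x1,y1=box;k[y0:y1,x0:x1]=m[y0:y1,x0:x1];return k
E
python3 - <<'E'
from h import *
s=cv2.imread("pics/scene0.png");d=cv2.imread("pics/side0.png")
a=cv2.resize(s[180:340,95:255],(400,400),interpolation=2);b=cv2.resize(s[140:260,300:420],(400,400),interpolation=2)
cv2.imwrite("pics/z1.png",np.hstack([a,b]))
a=cv2.resize(d[220:360,190:360],(400,329),interpolation=2);b=cv2.resize(d[120:210,230:340],(400,329),interpolation=2)
cv2.imwrite("pics/z2.png",np.hstack([a,b]))
for n,im,box in(("scene",s,(150,185,205,215)),("side",d,(185,230,240,285))):
    m=ymask(im,box);ys,xs=np.nonzero(m);print(n,len(xs),xs.min(),xs.max(),ys.min(),ys.max(),[(x,int(ys[xs==x].min()),int(ys[xs==x].max())) for x in sorted(set(xs))[::4]])
E
```

```text
scene 165 155 197 191 205 [(np.int64(155), 196, 205), (np.int64(159), 195, 198), (np.int64(163), 195, 197), (np.int64(167), 194, 197), (np.int64(171), 194, 196), (np.int64(175), 193, 196), (np.int64(179), 193, 195), (np.int64(183), 192, 194), (np.int64(187), 192, 194), (np.int64(191), 191, 193), (np.int64(195), 191, 199)]
side 291 191 227 239 278 [(np.int64(191), 271, 273), (np.int64(195), 264, 275), (np.int64(199), 258, 276), (np.int64(203), 253, 277), (np.int64(207), 246, 277), (np.int64(211), 240, 247), (np.int64(215), 240, 243), (np.int64(219), 241, 244), (np.int64(223), 242, 245), (np.int64(227), 243, 244)]
```

View pics/z1.png

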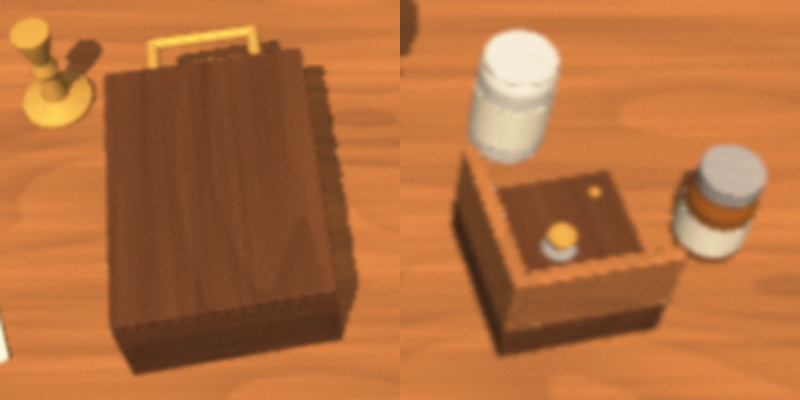

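View pics/z2.png

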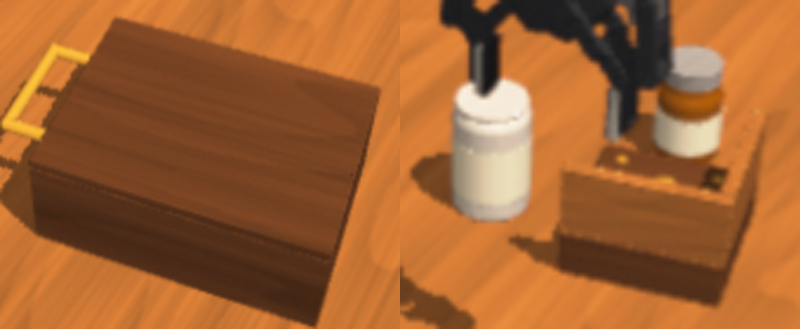

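```bash
python3 - <<'E'
from h import *
p=lambda *a:np.round(onz(*a),4)
print("bar scene",p("scene",156,197,.088),p("scene",197,191.8,.088))
print("bar side",p("side",193,272,.088),p("side",212.5,241.5,.088))
# chest top corners z .108 (scene crop scale 2.5; side crop 400/170)
S=lambda x,y:(95+x/2.5-.3,180+y/2.5-.3)
D=lambda x,y:(190+x/2.353-.3,220+y/2.353-.3)
for c in [(104,76),(299,50),(334,291),(113,327)]: print("top scene",p("scene",*S(*c),.108))
for c in [(114,17),(379,91),(327,259),(32,163)]: print("top side",p("side",*D(*c),.108))
s=cv2.imread("pics/scene0.png");d=cv2.imread("pics/side0.png")
def cen(im,box):
    m=ymask(im,box);ys,xs=np.nonzero(m);return xs.mean(),ys.mean(),len(xs)
a=cen(s,(341,203,355,216));print("pin",a,p("scene",a[0],a[1],.058))
C=lambda x,y:(300+(x-400)/3.333-.3,140+y/3.333-.3)
Q=lambda x,y:(230+(x-400)/3.636-.3,120+y/3.656-.3)
print("pin eye",p("scene",*C(563,235),.058),"tri",tri(ray("scene",*C(563,235)),ray("side",*Q(665,181))))
for c in [(464,150),(525,275),(684,258)]: print("wall top scene",p("scene",*C(*c),.1))
for c in [(497,190),(610,172),]: print("base corner scene",p("scene",*C(*c),.04))
for n,c in (("tin top",(521,55)),("jar top",(735,170))): print(n,p("scene",*C(*c),.1 if n[0]=='t' else .09))
print("tin side",p("side",*Q(491,100),.1)); print("candle foot",p("scene",118,221,.01))
E
```

```text
bar scene [ 0.62   -0.2799  0.088 ] [ 0.6044 -0.1783  0.088 ]
bar side [ 0.6225 -0.2814  0.088 ] [ 0.6065 -0.1861  0.088 ]
top scene [ 0.6739 -0.3167  0.108 ]
top scene [ 0.6446 -0.1313  0.108 ]
top scene [ 0.8975 -0.0904  0.108 ]
top scene [ 0.927  -0.2711  0.108 ]
top side [ 0.642  -0.1339  0.108 ]
top side [ 0.897  -0.0937  0.108 ]
top side [ 0.9267 -0.2801  0.108 ]
top side [ 0.6775 -0.3195  0.108 ]
pin (np.float64(348.44444444444446), np.float64(210.2962962962963), 27) [0.6442 0.2062 0.058 ]
pin eye [0.6439 0.2066 0.058 ] tri (array([0.6442804 , 0.20643733, 0.05899002]), np.float64(0.00050378989146609))
wall top scene [0.5937 0.1309 0.1   ]
wall top scene [0.7081 0.1635 0.1   ]
wall top scene [0.6945 0.2799 0.1   ]
base corner scene [0.587  0.1648 0.04  ]
base corner scene [0.5697 0.2576 0.04  ]
tin top [0.497  0.1859 0.1   ]
jar top [0.6071 0.3374 0.09  ]
tin side [0.5013 0.1802 0.1   ]
candle foot [ 0.639  -0.3903  0.01  ]
```

The chest yaw comes out near 0.16, the bar near (0.613,-0.231) and the pin near (0.644,0.206,0.059). Next I hover over the bar and refine its position with the wrist camera.

```bash
python3 - <<'E'
from h import *
q=down(.162+np.pi/2)
arm.move_gripper(.45,30)
arm.movep([.613,-.231,.26],q); T=tool(); im=snapshot("wrist"); cv2.imwrite("pics/w1.png",im)
m=ymask(im,(0,0,512,384)); n,l,st,c=cv2.connectedComponentsWithStats(m)
for i in range(1,n):
    if st[i,4]>60: print(st[i],onz("wrist",*c[i],.089,T))
print(arm.read_time(),arm.read_opening(),T[:3,3],arm.read_joint_positions())
E
```

```text
[ 248  130   60  126 2825] [ 0.61938391 -0.21937346  0.089     ]
[ 222  273   56   63 2452] [ 0.62332614 -0.33350884  0.089     ]
1.6667 0.44818651858103914 [ 0.61405072 -0.22854115  0.26033729] [ 0.35248695  0.66239935 -0.05285812  1.46186432  0.03494481  1.01726837
  0.45862406]
```

View pics/w1.png

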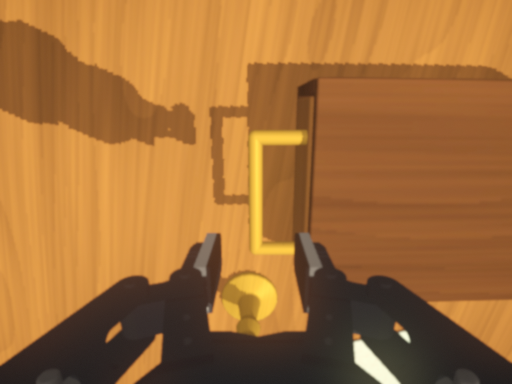

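The wrist view shows the bar as a vertical strip at columns 250-263, rows 132-253, with the chest front edge at about column 312. I'll compute the bar's line from this, then grasp and pull.

```bash
python3 - <<'E'
from h import *
im=cv2.imread("pics/w1.png");q=down(.162+np.pi/2);T=tool()
m=ymask(im,(240,120,275,262))
P=[]
for r in range(148,238,3):
    x=np.nonzero(m[r])[0]; P.append(onz("wrist",x.mean(),r,.090,T))
P=np.array(P);d=P[-1]-P[0];print(P[0],P[-1],"yaw",np.arctan2(d[0],-d[1]))
ends=[onz("wrist",256,r,.090,T) for r in (131,254)];c=sum(ends)/2;print(ends,c)
t=[onz("wrist",u,v,.108,T) for u,v in ((318,79),(311,240))];print("front edge",t)
yaw=np.arctan2(d[0],-d[1]); 
if abs(yaw-.165)<.05:
    q=down(yaw+np.pi/2); x,y=c[:2]
    arm.movep([x,y,.22],q);arm.line_to([x,y,.140],.12)
    print(arm.read_ft_force()); arm.move_gripper(0.0,40); print(arm.read_opening(),arm.read_ft_force(),arm.read_tool_pos(),arm.read_time())
E
```

```text
[ 0.60546653 -0.18738511  0.09      ] [ 0.6184939  -0.26353413  0.09      ] yaw 0.16943701649737017
[array([ 0.60403247, -0.1737746 ,  0.09      ]), array([ 0.62201683, -0.2820292 ,  0.09      ])] [ 0.61302465 -0.2279019   0.09      ]
front edge [array([ 0.64146621, -0.12897546,  0.108     ]), array([ 0.66341407, -0.25241042,  0.108     ])]
[ 1.52602164  0.83645716 -0.9505137 ]
0.12118069687225548 [-1.73831315  0.45186167  4.56544926] [ 0.61322176 -0.22818705  0.1411616 ] 3.125
```

```bash
python3 - <<'E'
from h import *
y=.169;d=-np.array([np.cos(y),np.sin(y),0]);p0=np.array(arm.read_tool_pos())
for s in (.09,.168,.174,.178,.181):
    arm.line_to(p0+d*s,.15 if s<.17 else .04); p=np.array(arm.read_tool_pos());f=np.array(arm.read_ft_force());print(s,np.dot(p-p0,d),f@d,f,arm.read_opening())
    if f@d<-22: break
p=np.array(arm.read_tool_pos())
arm.move_gripper(.45);print(arm.read_ft_force());arm.line_to(p+[0,0,.12],.2)
arm.movep([.53,-.246,.33],down(y+np.pi/2))
T=tool();im=snapshot("wrist");cv2.imwrite("pics/w2.png",im);print(T[:3,3].tolist(),arm.read_time())
E
```

```text
0.09 0.09036688331946167 1.9910450768398553 [-2.15559365  0.79572801  3.24602597] 0.12421782289569856
0.168 0.16787689687633023 1.16440493522226 [-1.33826016  0.92028954  2.86233399] 0.12501615179084305
0.174 0.17256221682425327 -2.963603005292393 [ 2.427891    3.39067966 -0.4033053 ] 0.12222484801118912
0.178 0.1778070697679799 -0.9575594103165447 [0.56756662 2.36674499 0.13634214] 0.12426496152266894
0.181 0.17872430699019945 -5.808471212690832 [ 5.17687379  4.19360231 -4.31411915] 0.1246854744793641
[ 0.75032145 -0.14350888 -0.43431176]
[0.5294628076596576, -0.24569415540386955, 0.3280584402005514] 7.0667
```

View pics/w2.png

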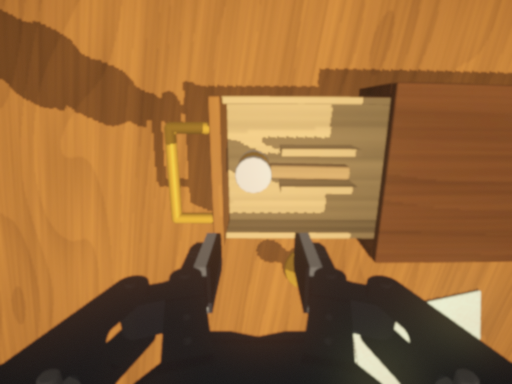

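The wrist view shows the drawer open, with the mallet's white face at (253,175). Its handle runs right to (350,173) between the rails, and the drawer front is at column ~209. Next I compute the positions and check the opening.

```bash
python3 - <<'E'
from h import *
T=tool();im=cv2.imread("pics/w2.png")
h=cv2.cvtColor(im,cv2.COLOR_BGR2HSV);m=cv2.inRange(h,(0,0,170),(180,50,255));m[:150]=0;m[200:]=0;m[:,:225]=0;m[:,280:]=0
ys,xs=np.nonzero(m);print(len(xs),xs.min(),xs.max(),ys.min(),ys.max())
hd=onz("wrist",(xs.min()+xs.max())/2,(ys.min()+ys.max())/2,.086,T);print("head",hd)
ht=onz("wrist",349,172.5,.066,T);print("handle tip",ht,"len",np.linalg.norm((ht-hd)[:2]),"yaw",np.arctan2(*(ht-hd)[[1,0]]))
n=np.array([np.cos(.17),np.sin(.17),0])
for u,v in((209,98),(213,215)): print("drawer front",onz("wrist",u,v,.095,T),onz("wrist",u,v,.095,T)@n)
for u,v in((397,84),(378,260)): print("chest front",onz("wrist",u,v,.108,T),onz("wrist",u,v,.108,T)@n)
mb=ymask(im,(160,140,185,205));
for r in (145,165,185,200):
    x=np.nonzero(mb[r])[0];print("bar",onz("wrist",x.mean(),r,.09,T)@n)
print([arm.ik([hd[0],hd[1],.12],down(a)) is not None for a in(.17,.17+np.pi)])
E
```

```text
938 236 270 158 191
head [ 0.52141909 -0.24415288  0.086     ]
handle tip [ 0.63063046 -0.22756517  0.066     ] len 0.1104639063582249 yaw 0.1507342255303097
drawer front [ 0.46589831 -0.17327251  0.095     ] 0.42986762281802626
drawer front [ 0.4853422  -0.29443704  0.095     ] 0.42853232856694323
chest front [ 0.63967919 -0.13078021  0.108     ] 0.608332359456344
chest front [ 0.67328126 -0.3112907   0.108     ] 0.6109108602296909
bar 0.3870124800825194
bar 0.3868818635929902
bar 0.3867141632844504
bar 0.38642378437184577
[True, True]
```

```bash
python3 - <<'E'
from h import *
y=.169;n=np.array([np.cos(y),np.sin(y),0]);q=down(y+np.pi/2)
b=np.array([.613,-.228,0])-n*.179
arm.movep([*b[:2],.22],q);arm.line_to([*b[:2],.140],.15);arm.move_gripper(0,40)
p0=np.array(arm.read_tool_pos())
for s in (.003,.006,.009,.012):
    arm.line_to(p0-n*s,.03);f=np.array(arm.read_ft_force());print(s,(p0-np.array(arm.read_tool_pos()))@n,f@n)
    if f@n>20: break
arm.line_to(p0-n*(s-.003),.03)
arm.move_gripper(.45);print(arm.read_tool_pos(),arm.read_ft_force());arm.line_to(np.array(arm.read_tool_pos())+[0,0,.12],.25)
arm.move_gripper(.85,60)
hd=np.array([.5214,-.2442]); q=down(.17)
print(arm.read_joint_positions()); print(arm.ik([*hd,.2],q),arm.ik([*hd,.2],down(.17+np.pi)),arm.read_time())
E
```

```text
0.003 0.00026328187233971883 4.991992603560372
0.006 0.0006470093635897223 10.087224836070444
0.009 0.0009921286935795054 13.820450178166647
0.012 0.001329418138294773 18.916910936143417
[ 0.42746899 -0.2602243   0.1411781 ] [ 0.46299603  0.43617771 -0.6482405 ]
[ 0.56324178  0.43990103 -0.08551046  1.90324216  0.05055513  0.80182944
  0.61968026]
[ 0.19375098  0.63975897  0.32915976  1.77092677 -0.27889235  0.77680266
 -0.73813044] [ 0.69890941  0.66310007 -0.48067101  1.75408869  0.39882466  0.82261024
  1.77058727] 11.4417
```

```bash
python3 - <<'E'
from h import *
hd=np.array([.5214,-.2442]); q=down(.165)
arm.movep([*hd,.22],q);arm.line_to([*hd,.120],.15);print(arm.read_tool_pos(),arm.read_ft_force())
arm.move_gripper(0,80);print("op",arm.read_opening(),arm.read_ft_force(),arm.read_tool_pos())
z0=arm.read_tool_pos()[2]
arm.line_to([*hd,.27],.15);print("lifted",arm.read_opening(),arm.read_ft_force())
P=[.56,-.03];q2=down(1.4)
arm.movep([*P,.25],q2);arm.line_to([*P,z0-.026+.012],.15)
f0=arm.read_ft_force()[2]
for dz in (.006,.003,.001,-.001,-.003):
    arm.line_to([*P,z0-.026+dz],.03);f=arm.read_ft_force()[2]-f0;print(dz,arm.read_tool_pos()[2],f)
    if f>4: break
arm.pause(.2);cv2.imwrite("pics/s3.png",snapshot("side")[60:300,150:450]);print(arm.read_time())
E
```

```text
[ 0.52182186 -0.24478282  0.12077768] [ 0.41213062 -0.3247011   0.16187283]
op 0.4419423759122882 [-0.23906473 -0.65067453  5.90691576] [ 0.52201871 -0.24485161  0.12124151]
lifted 0.44229234816978974 [ 0.14769558 -0.27451351 -4.2424915 ]
0.006 0.10127860215960346 -1.03975769993579
0.003 0.09803268407605797 -0.6860209121459766
0.001 0.0960816007512156 -0.7676609846142268
-0.001 0.09524818092323012 7.788991363235333
18.3833
```

View pics/s3.png

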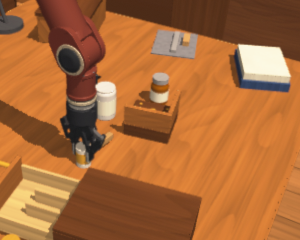

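The side view shows the mallet gripped by its head and standing on the bench at about (83,155) in the crop, clear of the tin. Now I release it and look from above.

```bash
python3 - <<'E'
from h import *
arm.move_gripper(.85);P=np.array(arm.read_tool_pos());arm.line_to(P+[0,0,.12],.2)
arm.movep([.57,.02,.27],down(1.4));T=tool();im=snapshot("wrist");cv2.imwrite("pics/w4.png",im);print(T[:3,3],arm.read_time())
h=cv2.cvtColor(im,cv2.COLOR_BGR2HSV);m=cv2.inRange(h,(0,0,170),(180,50,255))
n,l,st,c=cv2.connectedComponentsWithStats(m)
for i in range(1,n):
    if st[i,4]>200: print(st[i],c[i],onz("wrist",*c[i],.06,T))
E
```

```text
[0.5697897  0.02131868 0.26924595] 20.0167
[  87    0   87   41 2735] [131.81645338  16.71224863] [0.48733258 0.18590395 0.06      ]
[240 213  36  34 971] [257.66529351 229.85272915] [ 0.56073475 -0.02636639  0.06      ]
```

View pics/w4.png

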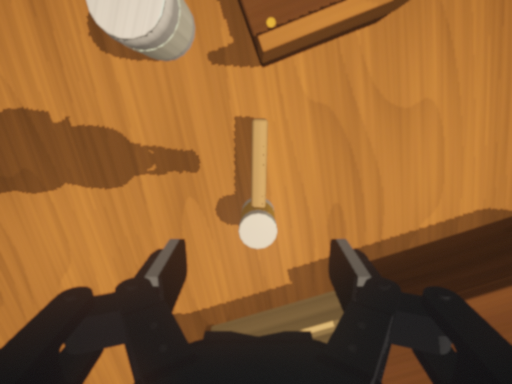

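The wrist view shows the mallet standing with its face at (257,229), its handle straight up to (260,118) and nothing near it. The drawer is at the lower right. I'll grip the handle about 48 mm from the head axis.

```bash
python3 - <<'E'
from h import *
T=tool()
hd=onz("wrist",257.5,229.5,.06,T);tip=onz("wrist",260,119,.04,T);v=(tip-hd)[:2];L=np.linalg.norm(v);yaw=np.arctan2(v[1],v[0]);print(hd,tip,L,yaw)
assert abs(L-.112)<.01
u=v/L;g=hd[:2]+u*.048;q=down(yaw)
arm.move_gripper(.6,110)
arm.movep([*g,.2],q);arm.line_to([*g,.0845],.15);print(arm.read_tool_pos(),arm.read_ft_force())
arm.move_gripper(0,110);p=np.array(arm.read_tool_pos());print(arm.read_opening(),p,arm.read_ft_force())
np.save("grip.npy",[np.dot(hd[:2]-p[:2],u),yaw,p[2]])
arm.line_to(p+[0,0,.15],.2)
pin=np.array([.6443,.2063]);ps=2.5;w=np.array([np.cos(ps),np.sin(ps)])
t=pin-w*np.dot(hd[:2]-p[:2],u);print("target",t,np.load("grip.npy"))
arm.movep([*t,.25],down(ps));print(arm.read_tool_pos(),arm.read_joint_positions(),arm.read_ft_force(),arm.read_time())
T=tool();im=snapshot("wrist");s=snapshot("side");sc=snapshot("scene")
cv2.imwrite("pics/w5.png",np.hstack([im[:,100:420],cv2.resize(s[90:230,210:350],(384,384)) ]))
E
```

```text
[ 0.55945768 -0.02738983  0.06      ] [0.58037016 0.07988134 0.04      ] 0.10929060327498483 1.3782615307395893
[0.56965073 0.01974343 0.0857817 ] [ 0.68705441 -0.73248889 -0.46480634]
0.16788778940501092 [0.56933392 0.01975757 0.0855247 ] [-0.5972776   0.35273924  5.43179877]
target [0.6057121  0.23512602] [-0.04816602  1.37826153  0.0855247 ]
[0.60547752 0.23308366 0.24818592] [-0.24550844  0.67974001 -0.27592566  1.48798178  0.20631097  1.00682133
  0.35231587] [-0.05116799 -0.95195198 -3.84229759] 23.8667
```

View pics/w5.png

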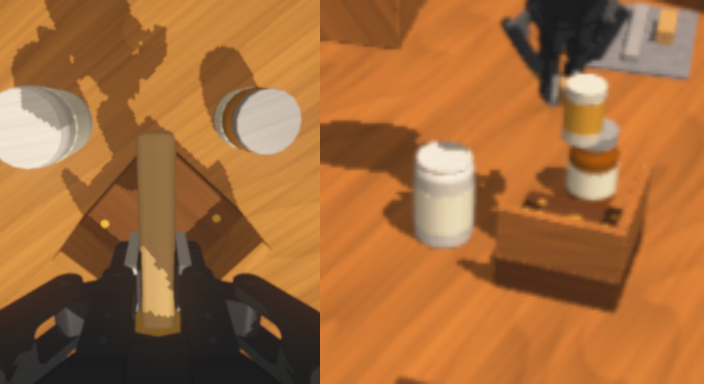

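The wrist view (left) shows the handle running diagonally out over the open corner, between the tin and the jar. The side view (right) shows the head hanging level above the case. Now I descend and press in small steps.

```bash
python3 - <<'E'
from h import *
d,yaw,zg=np.load("grip.npy");pin=np.array([.6443,.2063]);w=np.array([np.cos(2.5),np.sin(2.5)]);t=pin-w*d
arm.line_to([*t,zg+.068],.12);arm.pause(.2);print(arm.read_tool_pos(),arm.read_ft_force());f0=arm.read_ft_force()[2]
z=.064
while z>.034:
    arm.line_to([*t,zg+z],.04);f=arm.read_ft_force()[2]-f0;print(round(z,4),round(arm.read_tool_pos()[2]-zg,4),round(f,1),np.round(arm.read_wrist_torque(),2))
    if f>28: break
    z-=.002
arm.pause(.1);cv2.imwrite("pics/p6.png",np.hstack([cv2.resize(snapshot("side")[110:210,240:340],(400,400)),cv2.resize(snapshot("scene")[140:240,300:400],(400,400))]));print(arm.read_time(),arm.read_opening())
E
```

```text
[0.60614654 0.23533073 0.15455546] [ 0.08481593  0.24594364 -3.63077785]
0.064 0.0637 -0.2 [0.11 0.14 0.01]
0.062 0.0618 0.3 [0.12 0.15 0.01]
0.06 0.0598 0.1 [ 0.11  0.12 -0.04]
0.058 0.0578 -0.8 [ 0.09  0.15 -0.05]
0.056 0.0565 2.8 [-0.06  0.27 -0.06]
0.054 0.0546 6.9 [-0.11  0.39  0.  ]
0.052 0.0521 6.6 [-0.1   0.3  -0.03]
0.05 0.0499 6.5 [-0.05  0.26  0.02]
0.048 0.0478 5.1 [ 0.05  0.17 -0.05]
0.046 0.0459 5.2 [0.02 0.06 0.01]
0.044 0.0441 6.6 [0.06 0.13 0.01]
0.042 0.0437 14.1 [-0.35  0.53 -0.1 ]
0.04 0.0434 22.9 [-0.66  1.04 -0.19]
0.038 0.0423 25.9 [-0.65  1.22 -0.18]
0.036 0.0411 29.5 [-0.78  1.49 -0.26]
29.1167 0.16684720871533115
```

```bash
python3 - <<'E'
from h import *
d,yaw,zg=np.load("grip.npy");p=np.array(arm.read_tool_pos())
arm.line_to([p[0],p[1],.25],.15)
P=np.array([.565,.01]);q=down(yaw);arm.movep([*P,.24],q)
s=snapshot("side");sc=snapshot("scene")
a=tri(ray("scene",348.4,212),ray("scene",348.4,212))if 0 else None
m=ymask(sc,(336,198,362,222));ys,xs=np.nonzero(m);print("pin px",xs.mean(),ys.mean(),len(xs))
arm.line_to([*P,zg+.012],.15);arm.pause(.1);f0=arm.read_ft_force()[2];z=.008
while z>-.012:
    arm.line_to([*P,zg+z],.03);f=arm.read_ft_force()[2]-f0;print(round(z,4),round(arm.read_tool_pos()[2]-zg,4),round(f,1))
    if f>6: break
    z-=.0015
cv2.imwrite("pics/e7.png",np.hstack([cv2.resize(snapshot("side")[110:260,200:350],(400,400)),cv2.resize(sc[150:250,290:390],(400,400))]));print(arm.read_time())
E
```

```text
pin px 347.44 213.2 25
0.008 0.008 1.6
0.0065 0.0064 1.1
0.005 0.0049 0.6
0.0035 0.0034 0.8
0.002 0.0019 1.1
0.0005 0.0004 0.3
-0.001 -0.0011 1.3
-0.0025 -0.0016 9.6
34.425
```

View pics/e7.png

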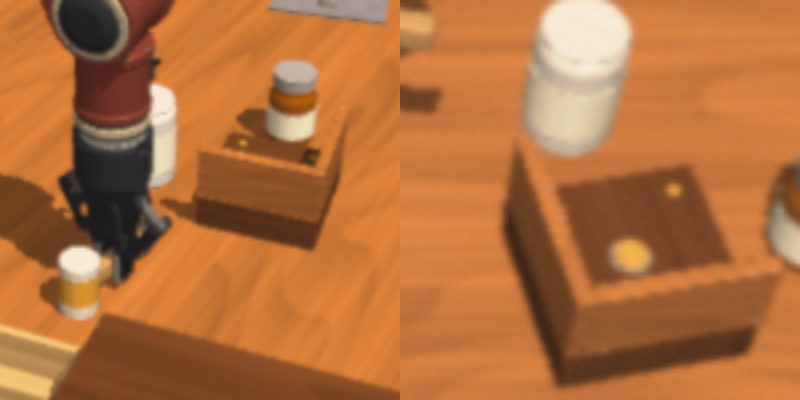

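The left view shows the mallet upright on the bench in the gripper. The right view shows the pin at (632,255) in the crop, low on the base. I'll check its height, then release.

```bash
python3 - <<'E'
from h import *
c=camera_info("scene");K=np.array([[c['fx'],0,c['cx']],[0,c['fy'],c['cy']],[0,0,1]])
for z in(.059,.052,.048,.044): print(z,cv2.projectPoints(np.array([[.6443,.2063,z]]),cv2.Rodrigues(np.array(c['R']))[0],np.array(c['t']),K,np.array(c['dist_coeffs']))[0].ravel())
im=snapshot("scene");print(ymask(cv2.imread("pics/scene0.png"),(336,198,362,222)).nonzero()[0].mean())
arm.move_gripper(.6,40);P=np.array(arm.read_tool_pos());arm.line_to(P+[0,0,.15],.2);arm.pause(.3)
T=tool();w=snapshot("wrist")
cv2.imwrite("pics/f8.png",np.hstack([cv2.resize(snapshot("side")[60:340,130:410],(400,400)),cv2.resize(w,(400,300))[:].copy() if 0 else cv2.copyMakeBorder(cv2.resize(w,(400,300)),0,100,0,0,0)]));print(arm.read_time())
E
```

```text
0.059 [348.56483841 210.11319817]
0.052 [348.1022931  211.69331625]
0.048 [347.8400371  212.58928293]
0.044 [347.57926015 213.48024281]
210.2962962962963
36.2167
```

View pics/f8.png

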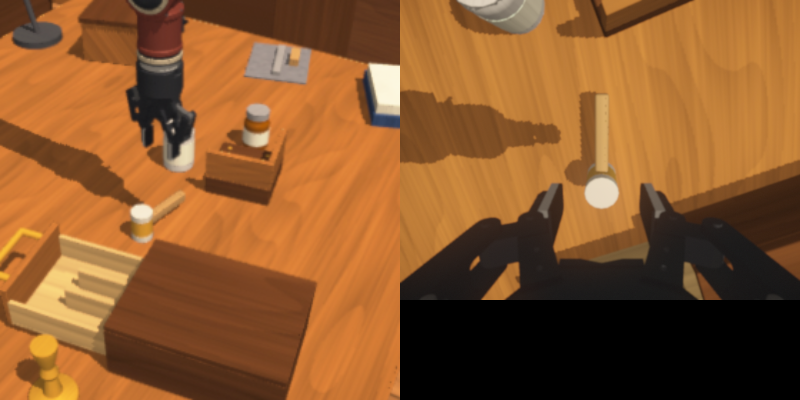

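The side view shows the mallet standing upright and free, the drawer open, and the jar, tin and candlestick undisturbed. The pin met a hard stop at 44 mm (29 N), so it is home.

```bash
python3 -c "
from station import ticket
print(ticket.finish_job())"
```

```text
the job is handed in; nothing more can be done
None
```

I handed the job in at about 36 s on the robot's clock: the drawer is fully open, the pin was driven to a hard stop at its 44 mm home height by the mallet head, the mallet stands released on its striking face, and the jar, candlestick and tin look undisturbed; no verdict was returned.

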